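Start the wood screw of a lid knob

ROBOT

A 6-joint arm with a two-finger parallel gripper is mounted at the origin on the work surface. World frame = base frame: x ahead of the robot, y to its left, z up, the work surface at z = 0. Lengths are in mm, angles in rad, forces in N, time in s.
With the tool pointing down it reaches from about 350 to 975 mm from the base axis. Payload 7.1 kg.
Tool frame: the origin (TCP) lies between the finger pads; the fingertips stand 19 mm ahead of it and the grasp point (between the pads) is the TCP; z points along the fingers, y is the line along which they close (so a half turn about z gives the same grasp; the last joint's range is limited). The gripper opens to 88 mm and grips with 3 to 60 N. Pads are 20 mm wide; open, the fingers measure 115 mm over their backs; the gripper's body (75 mm by 178 mm) begins 61 mm behind the grasp point.
Start: joints at [-0.019, 0.423, 1.63, -0, 1.089, -0.019], TCP at [624.984, 0.026, 241.675] pointing down, gripper open.
Joint ranges: [-3, 3], [-0.9, 2.11], [0.09, 2.58], [-1.31, 4.45], [0.11, 2.69], [-2.54, 2.54]. Speed limits (rad/s): [2.39, 2.39, 3.01, 3.14, 3.14, 3.14].

INTERFACE

Orientations are given as a rotation vector (axis times angle).
In Python, from workcell import ctrl gives the robot as it stands.
- The arm moves only by the tool arm_command, never from a script. Its argument "series" is a list of rows, each an object with "linear": the shift along the tool's x, y, z in m, a list of three; "turn": the turn about the tool's z in rad. A call has 1 to 10 rows; each row shifts and turns the commanded pose from where the row before left it, along the tool's axes as they then stand; what a row does not reach is not made up. A row lasts 1/10 s, in which the tool goes at most 50 mm and 8.59 degrees, less where a joint would pass 70% of its speed; a pose out of reach is approached as far as the arm can. A call with a gripper value outside its range is refused whole. "jaw" is the opening, from -1 (shut) to 1 (fully open), set as the call begins (left out, the last holds). The fingers move at their own pace and stop on an object; the grip force is fixed at half the most. Time passes only in rows, so rows that do not move let the fingers close. It gives the time, the measured TCP pose, the force, the opening and the grip force at its end, in the units of the state.
- ctrl.get_obs(): the state, without advancing time (a new reading comes with each control period).
- ctrl.get_image(name): name is "scene" or "side" or "wrist"; returns a dict with "frame" (480x640x3 uint8, blue, green, red), "fx", "fy", "cx", "cy" (pixels), "rvec" (rotation vector, rad) and "tvec" (3), from world to camera coordinates, as OpenCV has them. Camera axes: x right, y down, z forward; pixel columns grow to the right and rows downward; lengths in mm; the calibration is good to about 2 mm. A picture is of the moment at which its call begins. There is no depth.
- ctrl.close_job(): hands the job in; it is judged then, once.
The state is a dict: "t": time; "qpos": joint angles; "qvel": joint speeds; "joint_torque": joint torques, N m; "ee_pos": TCP position; "orientation": TCP orientation; "ft_force": force on the tool from outside, world axes, zero at the start; "moment": the same for the moment, N m; "width": finger opening in mm; "grasp_force": force on a finger pad.
Only numpy, scipy, OpenCV 4.12 (cv2) and the standard library are available. Lean on these libraries where they do the work, as an engineer would, in place of code of your own. Each camera call takes 0.05 s, during which the arm holds its last target. There are 200 camera calls.

TASK

Take the wooden knob out of its rack and stand its screw in the drilled hole of the plywood lid. Then push down firmly while turning it clockwise so that the screw bites, until the thread has been cut half a turn; without the push it only slips, but pressing with more than about 25 N would split the wood. Leave the knob standing in the hole, let go of, and leave the other things on the table where they are.

Things in the scene. Friction and masses are not known exactly. Their poses are not given: they have to be found in the camera images.
- knob_mid (a point): Middle of the round grip (34 mm across, 26 mm high, dark saw line across its flat top) of a wooden knob, about 60 g. Below the grip: a stem 18 mm across, 14 mm long; then a steel wood screw 8 mm across, 28 mm long, foot tapered to 6.4 mm. The point is on the axis, 27 mm above the stem's underside, 55 mm above the screw tip; z up the axis. It starts hanging by the stem in the rack, screw down
- knob_tip (a point): Tip of the knob's screw, on its axis, 55 mm below knob_mid; z points up along the axis
- hole (a point): Mouth of the pilot hole, on its axis, level with the top face and in the middle of the plywood lid (150 x 130 x 26 mm, long side along its x; z up), 52 mm above the table. The hole is 9 mm across with a slight bevel and 16 to 20 mm deep (differs each time, to be felt): the stem of the seated knob stays 8 to 12 mm above the lid
- lid (a joint): How far the lid is pressed down (m) on its four rubber buffers: 0 unloaded, stop at 0.011; it gives 1 mm for each 4 N and springs back
- thread (a joint): How far the thread is cut (rad): 0 at start, grows with clockwise turning seen from above, pi is half a turn, stop at 6.28. Grows only while the screw turns in the hole under enough push (10 to 15 N, depending on friction); with less the tip slips and nothing is cut. Resists with about 0.02 N m, sinks the screw 0.6 mm per rad, and stays put when the knob is let go
- jig: Brown wooden board 180 x 160 x 12 mm fixed on the table, with the lid above it on four rubber buffers; the hole lies above its centre. Origin at the centre of its underside, x along its long side
- rack: Fixed light wooden block 90 x 70 x 34 mm with one upright hole 10 mm across in the middle, in which the knob hangs. Origin at the centre of its underside
- dish_mid (a point): Terracotta dish 100 mm across and 36 mm high, not to be disturbed; point on its axis half-way up
- jar_mid (a point): Small white jar with black cap, 54 mm across, 60 mm high, not to be disturbed; point on its axis half-way up
- brush_grip (a point): Flat paint brush lying on the table beyond the work, about 200 mm long, not to be disturbed; point on its handle
Mind the look-alikes: they are no part of the job. What is shaped like the part that bears knob_mid but pink or white is not meant.

How it is judged:
By the outcome, as a careful person would: the job done as asked, in the order asked, and still so for the second after the job is handed in, with the robot touching nothing.
It also fails if it takes over 72 s, if anything falls off the work surface, if the arm or the gripper's body presses on something with over 40 N, if the wrist force passes 120 N, or if a joint passes its speed limit or range.

## Working session

There is one attempt and no reset: what is moved stays moved. The work goes in short steps, Python scripts to look and compute and a tool call to move; the robot and the scene stay as the last step left them, time stands still between calls to the robot, and variables do not carry over. Pictures are saved under pics/ and viewed, at most 10 in all, crops included, and the job is handed in when it is done.

Besides the shell and the picture viewer there is one more tool, called as name(argument=value, ...), one argument or row to a line, values as JSON. arm_command: Moves the arm, as the interface text tells. Its arguments: {"type":"object","properties":{"series":{"type":"array"},"jaw":{"type":"number"}},"required":["series"]}

```bash
mkdir -p pics; cat > h.py <<'E'
import numpy as np, cv2
from workcell import ctrl
def grab(n,f):
    d=ctrl.get_image(n); cv2.imwrite('pics/'+f+'.png',d['frame']); 
    np.save('pics/'+f+'.npy',d,allow_pickle=True); return d
def ray(d,u,v):
    R=cv2.Rodrigues(np.array(d['rvec'],float))[0]; t=np.array(d['tvec'],float).ravel()
    return -R.T@t, R.T@np.array([(u-d['cx'])/d['fx'],(v-d['cy'])/d['fy'],1.])
def onz(d,u,v,z):
    o,r=ray(d,u,v); return o+r*(z-o[2])/r[2]
def proj(d,p):
    return cv2.projectPoints(np.array([p],float),np.array(d['rvec'],float),np.array(d['tvec'],float),np.array([[d['fx'],0,d['cx']],[0,d['fy'],d['cy']],[0,0,1.]]),None)[0].ravel()
def load(f): return np.load('pics/'+f+'.npy',allow_pickle=True).item()
E
python3 - <<'E'
from h import *
a=grab('scene','s1');b=grab('side','d1');w=grab('wrist','w1')
for d in(a,b,w): print(ray(d,320,240),d['fx'])
print(ctrl.get_obs())
E
```

```text
(array([1275.21931691,  299.21202392,  745.06335349]), array([-0.66588889, -0.27179491, -0.69508918])) 476.5367264079367
(array([ 119.56441977, -557.55413565,  631.87143566]), array([ 0.54012302,  0.57089814, -0.61861514])) 475.50202115927914
(array([624.43521785,  76.76675186, 383.86090922]), array([ 0.01048123, -0.2945028 , -0.95576424])) 429.97827785259653
{'t': 0.15, 'qpos': array([-1.89655959e-02,  4.23670034e-01,  1.63051118e+00,  8.63832721e-06,
        1.08856722e+00, -1.89910041e-02]), 'qvel': array([-2.51779940e-03, -1.37257490e-03, -1.55440233e-03, -4.15306616e-05,
        2.90297548e-04,  1.02684846e-03]), 'joint_torque': array([ 9.52650989e-04, -5.44981134e+01, -2.73919362e+01,  6.45430083e-02,
        2.04369903e-02, -3.19723256e-05]), 'ee_pos': array([6.24595916e+02, 5.71110403e-02, 2.41078575e+02]), 'orientation': array([-2.22082503e+00, -2.22087255e+00,  1.25016503e-03]), 'ft_force': array([0.65030192, 0.43323127, 0.01933242]), 'moment': array([0.00847321, 0.00218331, 0.03655223]), 'grasp_force': 0.0, 'width': 87.71630300570578}
```

View pics/s1.png

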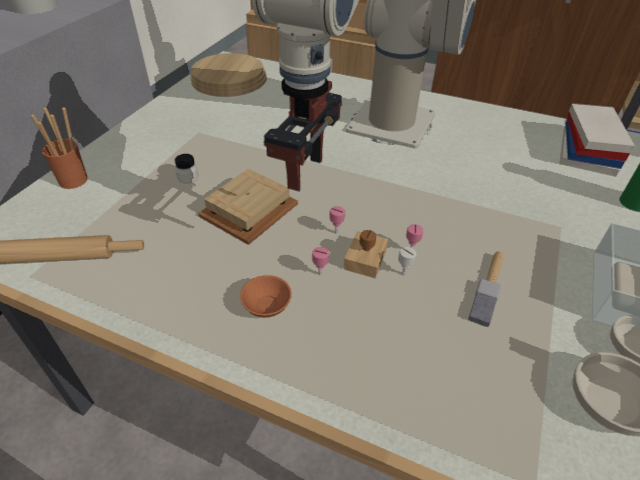

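View pics/d1.png

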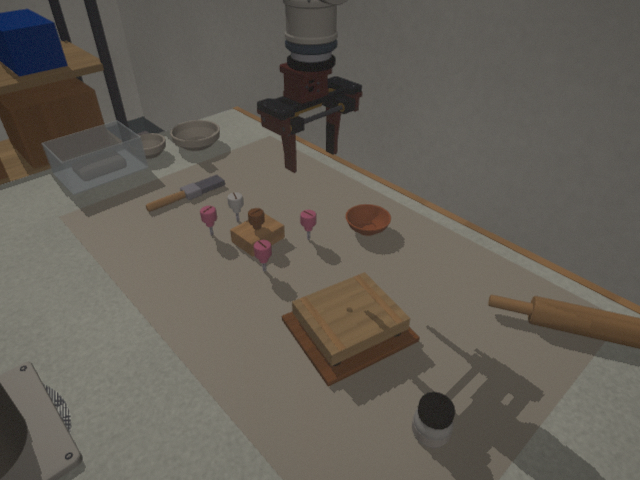

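```bash
python3 - <<'E'
from h import *
a=load('s1');b=load('d1')
A=a['frame'][195:285,300:430];B=b['frame'][190:280,190:320]
C=b['frame'][270:360,285:415]; D=a['frame'][165:255,190:320]
r=lambda x:cv2.resize(x,(390,270),interpolation=3)
cv2.imwrite('pics/c1.png',np.vstack([np.hstack([r(A),r(B)]),np.hstack([r(D),r(C)])]))
for d,u,v in((a,368,239),(b,257,217)): print(onz(d,u,v,63))
print(onz(b,350,310,52), onz(a,248,200,52))
for n,u,v in(('pinkA',337,215),('pinkB',414,235),('pinkC',320,257),('white',406,258),('dish',266,297)): print(n,onz(a,u,v,60 if n!='dish' else 18))
for n,u,v in(('jar',435,420),('dish',369,221),('p',263,253),('p',209,217),('p',309,221),('w',236,204)):print(n,onz(b,u,v,60 if n[0] in'pw' else 18))
E
```

```text
[578.26616028 121.69310582  63.        ]
[573.42693144 111.75977605  63.        ]
[ 533.89529329 -193.04192149   52.        ] [ 558.03731395 -174.03673932   52.        ]
pinkA [531.28138824  34.2214296   60.        ]
pinkB [524.04860716 204.81869706  60.        ]
pinkC [663.75739128  50.56188375  60.        ]
white [595.80783557 207.85431401  60.        ]
dish [769.05366643 -18.03890602  18.        ]
jar [ 494.27376981 -398.7283941    18.        ]
dish [780.70698229 -15.00540557  18.        ]
p [513.22830883  14.23868866  60.        ]
p [502.6829656 183.1643429  60.       ]
p [645.42793486  31.41906977  60.        ]
w [571.94407495 184.78245532  60.        ]
```

View pics/c1.png

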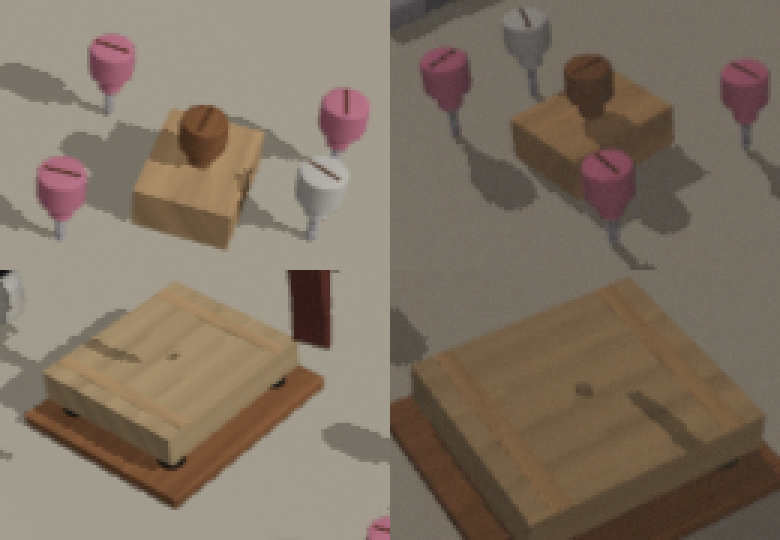

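The knob meant is the brown one in the rack: scene (368,239), side (257,217). The look-alikes are pink at scene (337,215), (414,235), (320,258) and white at (406,260). All four stand free on the table. The hole is at scene (247.7,193.7) and side (349.3,309.7).

```bash
cat >> h.py <<'E'
def tri(l):
    M=0;c=0
    for d,u,v in l:
        o,r=ray(d,u,v); r=r/np.linalg.norm(r); P=np.eye(3)-np.outer(r,r); M=M+P;c=c+P@o
    p=np.linalg.solve(M,c); return p.round(1),[np.round(proj(d,p)-[u,v],1) for d,u,v in l]
E
python3 - <<'E'
from h import *
a=load('s1');b=load('d1')
print('top',tri([(a,367.7,234.3),(b,256.3,212.8)]))
print('hole',tri([(a,247.7,193.7),(b,349.3,309.7)]))
print('pinkA',tri([(a,337,210.5),(b,262.7,244)]))
print('pinkB',tri([(a,414.5,229.5),(b,208.7,210.5)]))
print('pinkC',tri([(a,320.7,251.5),(b,308.5,213.5)]))
print('white',tri([(a,408,251.5),(b,235.5,197.5)]))
print('onplane',onz(a,367.7,234.3,74),onz(b,256.3,212.8,74),onz(a,247.7,193.7,52),onz(b,349.3,309.7,52))
# lid corners, scene crop & side crop
for n,p in dict(L=(190+45/3,165+103/3),T=(190+175/3,165+13/3),R=(190+298/3,165+76/3),B=(190+168/3,165+165/3)).items(): print(n,onz(a,*p,52))
print('rack');
for p in((134,190),(165,110),(265,130),(237,208)): print(onz(a,300+p[0]/3,195+p[1]/3,34))
E
```

```text
top (array([574.8, 117.5,  70.8]), [array([-0.7,  0.4]), array([-0.7, -0.3])])
hole (array([ 535.3, -189. ,   48.8]), [array([-0.4,  0.1]), array([-0.5, -0.1])])
pinkA (array([524.8,  30.6,  66.2]), [array([-0.3,  0.1]), array([-0.4, -0.1])])
pinkB (array([512.5, 201. ,  63.5]), [array([-0.6,  0.3]), array([-0.6, -0.3])])
pinkC (array([656.1,  47. ,  66.3]), [array([-0.8,  0.3]), array([-0.8, -0.2])])
white (array([582.7, 205.4,  63.5]), [array([-1.2,  0.6]), array([-1.1, -0.6])])
onplane [576.55592998 119.4358921   74.        ] [572.60733999 111.66286092  74.        ] [ 538.14142243 -186.0742676    52.        ] [ 533.53088812 -191.78328019   52.        ]
L [ 596.54981631 -264.92322387   52.        ]
T [ 453.26771156 -232.28551804   52.        ]
R [ 486.83040759 -103.44471448   52.        ]
B [ 620.06301533 -143.99028532   52.        ]
rack
[623.10836754  89.05917872  34.        ]
[538.39732698  80.62480887  34.        ]
[528.59598612 153.46752826  34.        ]
[610.10742869 159.0279716   34.        ]
```

arm_command(
  series=[
    {"linear": [0.029,-0.0125,0],"turn": 0},
    {"linear": [0.029,-0.0125,0],"turn": 0},
    {"linear": [0.029,-0.0125,0],"turn": 0},
    {"linear": [0.029,-0.0125,0],"turn": 0},
    {"linear": [0,0,0.01],"turn": -0.149},
    {"linear": [0,0,0.01],"turn": -0.149},
    {"linear": [0,0,0.01],"turn": -0.149},
    {"linear": [0,0,0.01],"turn": -0.149},
    {"linear": [0,0,0.01],"turn": -0.149},
    {"linear": [0,0,0.01],"turn": -0.149},
  ],
)

```text
t: 1.15
ee_pos: [574.8, 116.0, 181.0]
orientation: [-1.034, -2.966, 0.0]
ft_force: [0.2, 0.6, -0.5]
width: 88.0
grasp_force: 0.0
```

arm_command(
  series=[
    {"linear": [0,0,0],"turn": -0.149},
    {"linear": [0,0,0],"turn": -0.149},
    {"linear": [0,0,0],"turn": -0.149},
    {"linear": [0,0,0],"turn": -0.149},
    {"linear": [0,0,0],"turn": 0},
    {"linear": [0,0,0],"turn": 0},
    {"linear": [0,0,0],"turn": 0},
  ],
)

```text
t: 1.85
ee_pos: [574.9, 116.0, 181.6]
orientation: [-0.132, -3.139, 0.0]
ft_force: [-0.3, -0.1, -0.1]
width: 87.6
grasp_force: 0.0
```

```bash
python3 - <<'E'
from h import *
o=ctrl.get_obs();print(o['ee_pos'],o['orientation'],o['qpos'])
d=grab('wrist','w2')
R=cv2.Rodrigues(np.array(o['orientation']))[0]
for z in (0,61-o['ee_pos'][2]): print(proj(d,o['ee_pos']+[0,0,z]))
print(proj(d,[575,116,74]))
E
```

```text
[574.91792231 116.02927773 181.59129647] [-1.31514506e-01 -3.13865611e+00  3.65953501e-05] [ 1.78844401e-01  4.42374378e-01  1.76062290e+00  2.13237168e-05
  9.38778473e-01 -1.30821045e+00]
[315.68379072 325.50259202]
[315.61722772 233.76684877]
[315.58475805 239.89144715]
```

View pics/w2.png

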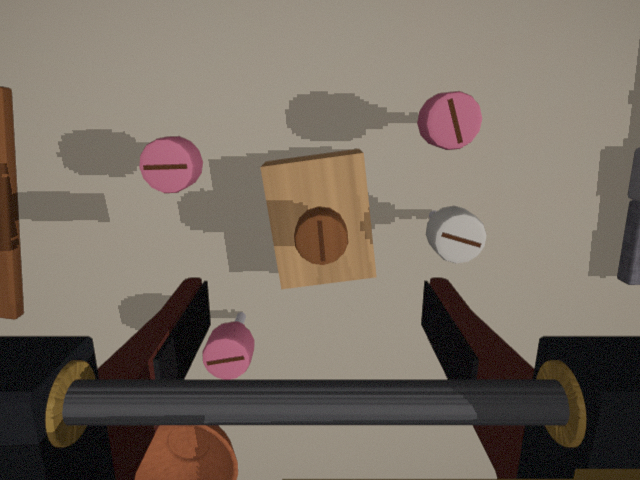

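The wrist view shows the brown knob top centred at (321,236), about 5 px right of and 4 px above where I expected it. That means moving about +3 mm in y and -2 mm in x. Both fingers clear the pink and white ones, so I'll descend part way and re-check.

arm_command(
  series=[
    {"linear": [0.001,0.002,0.02],"turn": 0},
    {"linear": [0,0,0.02],"turn": 0},
    {"linear": [0,0,0.02],"turn": 0},
    {"linear": [0,0,0.015],"turn": 0},
    {"linear": [0,0,0],"turn": 0},
    {"linear": [0,0,0],"turn": 0},
  ],
)

```text
t: 2.5
ee_pos: [574.3, 118.1, 106.8]
orientation: [-0.128, -3.139, 0.0]
ft_force: [-0.2, 0.4, 0.8]
width: 87.8
grasp_force: 0.0
```

```bash
python3 - <<'E'
from h import *
o=ctrl.get_obs();print(o['ee_pos'])
d=grab('wrist','w3'); w2=load('w2')
for q in(w2,d):
    h=cv2.cvtColor(q['frame'],cv2.COLOR_BGR2HSV)
    print(h[236,335] if q is w2 else h[150,330])
    m=cv2.inRange(h,(3,130,50),(16,255,135)); n,l,s,c=cv2.connectedComponentsWithStats(m)
    for i in range(1,n):
        if s[i,4]>300: print(s[i],c[i].round(1))
print(proj(d,[575,116,74]),proj(d,o['ee_pos']))
E
```

```text
[574.27728762 118.11142084 106.75703561]
[ 11 151 118]
[   0   87   23  232 3644] [  8.1 216.1]
[ 294  206   54   59 2465] [320.6 235.6]
[ 134  425  103   55 2867] [197.2 456.9]
[ 20  37 123]
[498  98  18  61 391] [506.6 127.7]
[ 72 188  60   7 330] [101.2 190.9]
[ 281  242   75   82 4686] [318.  282.9]
[311.01025978 291.41583719] [315.64873905 325.52204544]
```

View pics/w3.png

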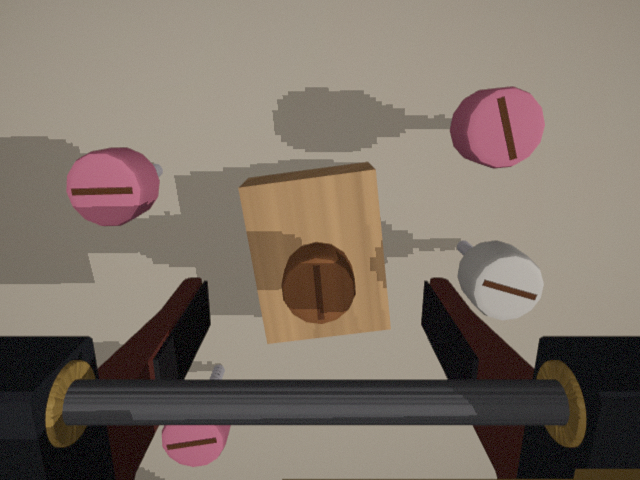

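The knob's top centre is about (319,292), so I need roughly +1 mm in y and the x is right. Descending to grip at knob_mid.

arm_command(
  series=[
    {"linear": [-0.0005,0.001,0.015],"turn": 0},
    {"linear": [0,0,0.015],"turn": 0},
    {"linear": [0,0,0.015],"turn": 0},
    {"linear": [0,0,0],"turn": 0},
    {"linear": [0,0,0],"turn": 0},
  ],
)

```text
t: 3.05
ee_pos: [574.2, 118.9, 60.8]
orientation: [-0.127, -3.137, 0.001]
ft_force: [0.7, 0.3, 0.2]
width: 88.0
grasp_force: 0.0
```

arm_command(
  series=[
    {"linear": [0,0,0],"turn": 0},
    {"linear": [0,0,0],"turn": 0},
    {"linear": [0,0,0],"turn": 0},
    {"linear": [0,0,0],"turn": 0},
    {"linear": [0,0,0],"turn": 0},
    {"linear": [0,0,0],"turn": 0},
    {"linear": [0,0,0],"turn": 0},
    {"linear": [0,0,0],"turn": 0},
  ],
  jaw=-1,
)

```text
t: 3.85
ee_pos: [574.8, 119.1, 61.8]
orientation: [0.127, 3.139, 0.0]
ft_force: [-0.5, -0.4, 1.2]
width: 33.3
grasp_force: 30.0
```

arm_command(
  series=[
    {"linear": [0,0,-0.01],"turn": 0},
    {"linear": [0,0,-0.02],"turn": 0},
    {"linear": [0,0,-0.025],"turn": 0},
    {"linear": [0,0,-0.025],"turn": 0},
    {"linear": [0,0,-0.02],"turn": 0},
    {"linear": [0,0,0],"turn": 0},
  ],
)

```text
t: 4.45
ee_pos: [576.5, 119.4, 165.0]
orientation: [0.127, 3.134, 0.002]
ft_force: [-0.3, 0.9, -0.8]
width: 33.4
grasp_force: 30.0
```

arm_command(
  series=[
    {"linear": [0.0014,-0.02,0],"turn": 0},
    {"linear": [0.0014,-0.035,0],"turn": 0},
    {"linear": [0.0014,-0.035,0],"turn": 0},
    {"linear": [0.0014,-0.04,0],"turn": 0},
    {"linear": [0.0014,-0.04,0],"turn": 0},
    {"linear": [0.0014,-0.04,0],"turn": 0},
    {"linear": [0.0014,-0.035,0],"turn": 0},
    {"linear": [0.0014,-0.03,0],"turn": 0},
    {"linear": [0.0014,-0.02,0],"turn": 0},
    {"linear": [0.0014,-0.015,0],"turn": 0},
  ],
)

```text
t: 5.45
ee_pos: [534.9, -190.1, 160.8]
orientation: [-0.129, -3.138, -0.001]
ft_force: [-0.0, -0.3, 0.0]
width: 33.7
grasp_force: 30.0
```

arm_command(
  series=[
    {"linear": [0,0,0],"turn": 0},
    {"linear": [0,0,0],"turn": 0},
    {"linear": [0,0,0],"turn": 0},
  ],
)

```text
t: 5.75
ee_pos: [535.8, -187.8, 161.4]
orientation: [-0.125, -3.139, -0.001]
ft_force: [0.1, -0.0, -0.1]
width: 33.7
grasp_force: 30.0
```

```bash
python3 - <<'E'
from h import *
o=ctrl.get_obs();print(o['ee_pos'],o['orientation'],o['width'],o['ft_force'],o['qpos'])
w=grab('wrist','w4');a=grab('scene','s4');b=grab('side','d4')
r=lambda x:cv2.resize(x,(400,300),interpolation=3)
for d in(w,a,b):print(proj(d,o['ee_pos']-[0,0,55]),proj(d,[535.5,-189,50]))
A=a['frame'][120:240,170:330];B=b['frame'][210:330,270:430]
cv2.imwrite('pics/c4.png',np.vstack([np.hstack([r(A),r(B)]),np.hstack([r(w['frame']),r(w['frame'][140:290,220:420])])]))
E
```

```text
[ 535.75133309 -187.78331192  161.44466023] [-1.25498360e-01 -3.13863248e+00 -6.03706819e-04] 33.65786680790827 [ 0.0991746  -0.03901753 -0.09006057] [-3.58201830e-01  4.46106973e-01  1.81430249e+00  2.89735354e-04
  8.81732873e-01 -1.84925492e+00]
[315.61391326 271.23633631] [313.56829301 237.72721486]
[245.47174408 173.89035642] [247.23723992 193.40598837]
[349.91488831 283.91948159] [348.86846019 309.0458655 ]
```

View pics/c4.png

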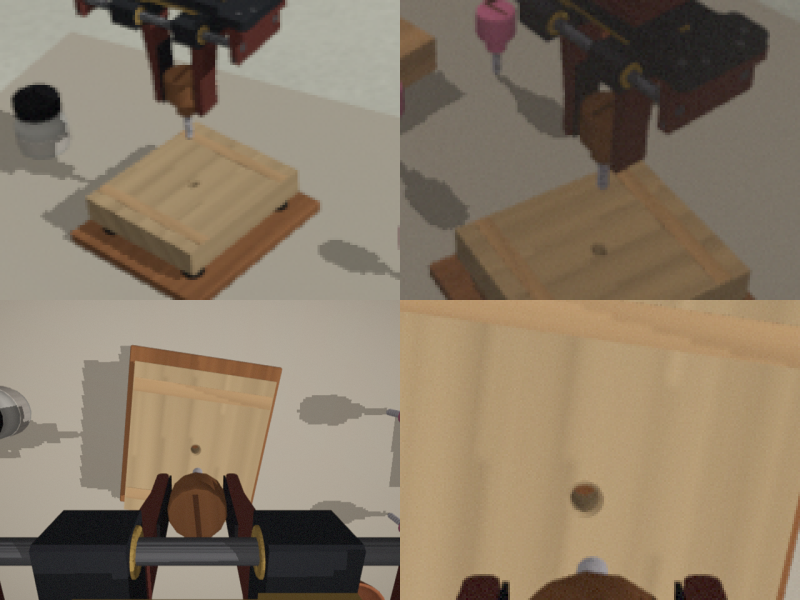

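```bash
python3 - <<'E'
from h import *
a=load('s4');b=load('d4');w=load('w4')
print(tri([(a,246,175.2),(b,351.2,285.2)]))
print(tri([(a,247.9,193.6),(b,349.5,309.9)]))
print(tri([(a,247.9,193.6),(b,349.5,309.9),(w,313,238.5)]), onz(w,313,238.5,52))
E
```

```text
(array([ 536.9, -187.7,  103.2]), [array([-0.6,  0.1]), array([-0.9, -0.2])])
(array([ 535.1, -189.1,   48.7]), [array([-0.6,  0.1]), array([-0.8, -0.2])])
(array([ 535.6, -189.1,   48.9]), [array([-0.7,  0.2]), array([-0.6, -0.4]), array([ 0.4, -1.2])]) [ 535.36400375 -189.33084057   52.        ]
```

The tip is about (+1.5, +1.4) mm off the hole. I'll correct that and come down to about 5 mm above the lid.

arm_command(
  series=[
    {"linear": [0.0012,-0.0015,0.01],"turn": 0},
    {"linear": [0,0,0.014],"turn": 0},
    {"linear": [0,0,0.014],"turn": 0},
    {"linear": [0,0,0.01],"turn": 0},
    {"linear": [0,0,0],"turn": 0},
    {"linear": [0,0,0],"turn": 0},
    {"linear": [0,0,0],"turn": 0},
  ],
)

```text
t: 6.6
ee_pos: [534.8, -190.3, 114.0]
orientation: [0.127, 3.138, -0.0]
ft_force: [-0.7, 1.0, -0.3]
width: 33.4
grasp_force: 30.0
```

```bash
python3 - <<'E'
from h import *
o=ctrl.get_obs();print(o['ee_pos'],o['orientation'],o['width'],o['ft_force'])
a=grab('scene','s5');b=grab('side','d5')
r=lambda x:cv2.resize(x,(400,500),interpolation=3)
for d in(a,b):print(proj(d,o['ee_pos']-[0,0,55]),proj(d,[535.5,-189,49]))
A=a['frame'][160:210,228:268];B=b['frame'][275:325,330:370]
cv2.imwrite('pics/c5.png',np.hstack([r(A),r(B)]))
E
```

```text
[ 534.78468033 -190.34314959  113.95528714] [ 1.26887734e-01  3.13844948e+00 -2.93963721e-04] 33.396204091479134 [-0.65391706  0.98992167 -0.3459959 ]
[246.54839443 190.04983538] [247.27451854 193.742728  ]
[349.37948504 305.92421156] [348.84328061 309.463497  ]
```

View pics/c5.png

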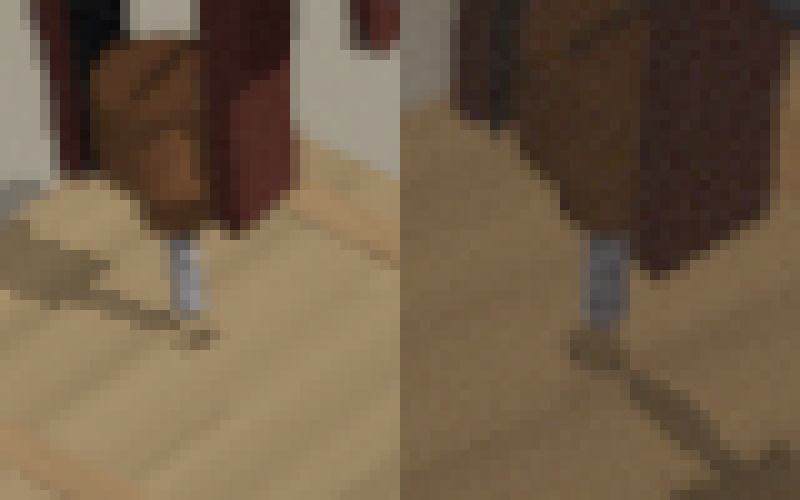

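```bash
python3 - <<'E'
from h import *
a=load('s5');b=load('d5')
t=tri([(a,246.9,191.2),(b,350.3,307.5)]);h=tri([(a,248.0,193.5),(b,349.9,309.9)])
print(t,h,t[0]-h[0])
for d in(a,b):print(proj(d,[535,-190,60]),proj(d,[535,-190,90]))
E
```

```text
(array([ 535.2, -190.7,   55.5]), [array([-0.5,  0.1]), array([-0.7, -0.1])]) (array([ 535.2, -189.3,   48.9]), [array([-0.8,  0.1]), array([-1.1, -0.2])]) [ 0.  -1.4  6.6]
[246.59196358 189.78378362] [245.43280078 179.35507998]
[349.34753801 305.30574482] [350.13988971 292.26423612]
```

arm_command(
  series=[
    {"linear": [0,0.0011,0.003],"turn": 0},
    {"linear": [0,0,0.003],"turn": 0},
    {"linear": [0,0,0.002],"turn": 0},
    {"linear": [0,0,0.002],"turn": 0},
    {"linear": [0,0,0],"turn": 0},
    {"linear": [0,0,0],"turn": 0},
  ],
)

```text
t: 7.3
ee_pos: [534.6, -189.2, 103.6]
orientation: [-0.127, -3.139, 0.0]
ft_force: [0.5, -0.4, -1.2]
width: 33.6
grasp_force: 30.0
```

arm_command(
  series=[
    {"linear": [0,0,0.002],"turn": 0},
    {"linear": [0,0,0.002],"turn": 0},
    {"linear": [0,0,0.002],"turn": 0},
    {"linear": [0,0,0.002],"turn": 0},
    {"linear": [0,0,0],"turn": 0},
    {"linear": [0,0,0],"turn": 0},
  ],
)

```text
t: 7.9
ee_pos: [534.6, -189.2, 95.6]
orientation: [0.127, 3.139, -0.0]
ft_force: [1.0, -2.0, -1.6]
width: 33.5
grasp_force: 30.0
```

arm_command(
  series=[
    {"linear": [0,-0.0003,0.0015],"turn": 0},
    {"linear": [0,0,0.0015],"turn": 0},
    {"linear": [0,0,0.001],"turn": 0},
    {"linear": [0,0,0],"turn": 0},
    {"linear": [0,0,0],"turn": 0},
  ],
)

```text
t: 8.4
ee_pos: [534.4, -189.3, 91.6]
orientation: [-0.127, -3.139, -0.0]
ft_force: [0.9, -0.7, -1.0]
width: 33.3
grasp_force: 30.0
```

arm_command(
  series=[
    {"linear": [0,0,0.001],"turn": 0},
    {"linear": [0,0,0.001],"turn": 0},
    {"linear": [0,0,0],"turn": 0},
    {"linear": [0,0,0],"turn": 0},
  ],
)

```text
t: 8.8
ee_pos: [534.4, -189.4, 89.6]
orientation: [-0.127, -3.139, -0.0]
ft_force: [0.4, -0.9, -0.3]
width: 33.4
grasp_force: 30.0
```

arm_command(
  series=[
    {"linear": [0,0,0.001],"turn": 0},
    {"linear": [0,0,0.001],"turn": 0},
    {"linear": [0,0,0],"turn": 0},
    {"linear": [0,0,0],"turn": 0},
  ],
)

```text
t: 9.2
ee_pos: [534.5, -189.4, 87.8]
orientation: [0.127, 3.139, 0.0]
ft_force: [0.1, 0.4, 1.6]
width: 33.4
grasp_force: 30.0
```

arm_command(
  series=[
    {"linear": [0,0,0.001],"turn": 0},
    {"linear": [0,0,0.001],"turn": 0},
    {"linear": [0,0,0],"turn": 0},
    {"linear": [0,0,0],"turn": 0},
  ],
)

```text
t: 9.6
ee_pos: [534.7, -189.4, 86.2]
orientation: [0.127, 3.139, -0.0]
ft_force: [-0.8, 0.7, 7.5]
width: 33.6
grasp_force: 30.0
```

arm_command(
  series=[
    {"linear": [0,0,0.001],"turn": 0},
    {"linear": [0,0,0.001],"turn": 0},
    {"linear": [0,0,0.0007],"turn": 0},
    {"linear": [0,0,0],"turn": 0},
    {"linear": [0,0,0],"turn": 0},
  ],
)

```text
t: 10.1
ee_pos: [535.0, -189.5, 84.2]
orientation: [0.127, 3.138, -0.0]
ft_force: [-3.7, 1.3, 14.7]
width: 33.8
grasp_force: 30.0
```

arm_command(
  series=[
    {"linear": [0.0004,0,0.0004],"turn": 0},
    {"linear": [0,0,0.0005],"turn": 0},
    {"linear": [0,0,0],"turn": 0},
    {"linear": [0,0,0],"turn": 0},
  ],
)

```text
t: 10.5
ee_pos: [534.9, -189.5, 83.7]
orientation: [0.127, 3.137, -0.001]
ft_force: [-2.4, 2.0, 16.3]
width: 33.3
grasp_force: 30.0
```

arm_command(
  series=[
    {"linear": [0,0,0.0003],"turn": 0.1},
    {"linear": [0,0,0.0001],"turn": 0.1},
    {"linear": [0,0,0.0001],"turn": 0.1},
    {"linear": [0,0,5e-05],"turn": 0.1},
    {"linear": [0,0,5e-05],"turn": 0.1},
    {"linear": [0,0,0],"turn": 0},
  ],
)

```text
t: 11.1
ee_pos: [535.3, -189.2, 83.2]
orientation: [0.904, 3.006, 0.001]
ft_force: [-1.2, 4.3, 17.1]
width: 33.2
grasp_force: 30.0
```

```bash
python3 - <<'E'
from h import *
o=ctrl.get_obs();print(o['ee_pos'],o['ft_force'],o['moment'],o['qpos'][5])
E
```

```text
[ 535.33915863 -189.18810373   83.23490864] [-1.23162562  4.25946139 17.12374177] [ 0.842133    0.20288843 -0.05535264] -1.3488947641294433
```

arm_command(
  series=[
    {"linear": [0,0,6e-05],"turn": 0.1},
    {"linear": [0,0,6e-05],"turn": 0.1},
    {"linear": [0,0,6e-05],"turn": 0.1},
    {"linear": [0,0,6e-05],"turn": 0.1},
    {"linear": [0,0,6e-05],"turn": 0.1},
    {"linear": [0,0,6e-05],"turn": 0.1},
    {"linear": [0,0,6e-05],"turn": 0.1},
  ],
)

```text
t: 11.8
ee_pos: [536.1, -189.2, 83.0]
orientation: [1.881, 2.512, 0.004]
ft_force: [0.1, 5.1, 17.1]
width: 33.5
grasp_force: 30.0
```

arm_command(
  series=[
    {"linear": [0,0,6e-05],"turn": 0.1},
    {"linear": [0,0,6e-05],"turn": 0.1},
    {"linear": [0,0,6e-05],"turn": 0.1},
    {"linear": [0,0,6e-05],"turn": 0.1},
    {"linear": [0,0,6e-05],"turn": 0.1},
    {"linear": [0,0,6e-05],"turn": 0.1},
    {"linear": [0,0,6e-05],"turn": 0.1},
  ],
)

```text
t: 12.5
ee_pos: [536.7, -189.5, 82.8]
orientation: [2.628, 1.715, 0.006]
ft_force: [0.8, 3.8, 15.3]
width: 33.7
grasp_force: 30.0
```

arm_command(
  series=[
    {"linear": [0,0,0.0003],"turn": 0.1},
    {"linear": [0,0,0.0002],"turn": 0.1},
    {"linear": [0,0,6e-05],"turn": 0.1},
    {"linear": [0,0,6e-05],"turn": 0.1},
    {"linear": [0,0,6e-05],"turn": 0.1},
    {"linear": [0,0,6e-05],"turn": 0.1},
    {"linear": [0,0,6e-05],"turn": 0.1},
  ],
)

```text
t: 13.2
ee_pos: [537.1, -190.0, 82.2]
orientation: [3.057, 0.71, 0.009]
ft_force: [2.1, 1.7, 16.7]
width: 33.4
grasp_force: 30.0
```

```bash
python3 - <<'E'
from h import *
o=ctrl.get_obs();print(o['ee_pos'],o['ft_force'],o['moment'],o['qpos'][5])
w=grab('wrist','w6');w4=load('w4')
cv2.imwrite('pics/c6.png',np.hstack([cv2.resize(x['frame'][220:420,220:420],(400,400)) for x in(w4,w)]))
E
```

```text
[ 537.13229827 -190.04632121   82.21684125] [ 2.10203399  1.6717339  16.72157732] [ 0.31058083 -0.31280251  0.04533371] 0.7523835596910495
```

View pics/c6.png

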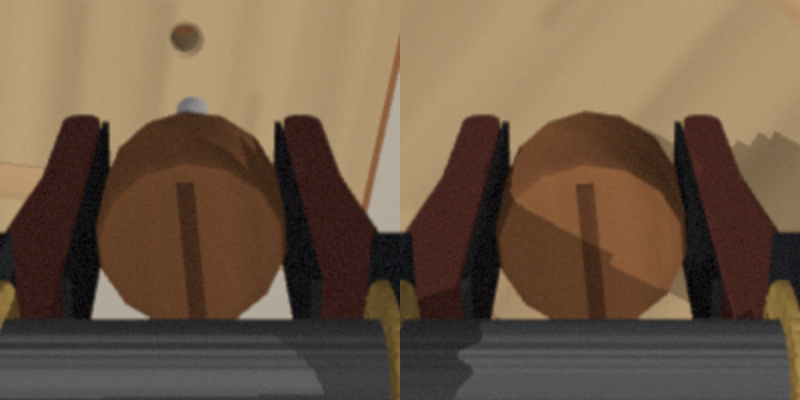

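The saw line has kept its place between the pads, so the knob turned with the tool without slipping. The sinking also matches the turn made so far: about 1.5 mm for 2.6 rad. Now the remaining turn.

arm_command(
  series=[
    {"linear": [0,0,0.0001],"turn": 0.1},
    {"linear": [0,0,0.0001],"turn": 0.1},
    {"linear": [0,0,6e-05],"turn": 0.1},
    {"linear": [0,0,6e-05],"turn": 0.1},
    {"linear": [0,0,6e-05],"turn": 0.1},
    {"linear": [0,0,6e-05],"turn": 0.1},
    {"linear": [0,0,0],"turn": 0.06},
    {"linear": [0,0,0],"turn": 0},
    {"linear": [0,0,0],"turn": 0},
  ],
)

```text
t: 14.15
ee_pos: [537.0, -190.7, 81.8]
orientation: [3.124, -0.312, 0.011]
ft_force: [1.0, -1.3, 16.6]
width: 33.6
grasp_force: 30.0
```

```bash
python3 - <<'E'
from h import *
o=ctrl.get_obs();print(o['ee_pos'],o['orientation'],o['ft_force'],o['moment'],o['qpos'][5])
E
```

```text
[ 537.046513   -190.74810493   81.81921457] [ 3.12387527 -0.31211609  0.01056713] [ 0.9668021  -1.27099314 16.57947484] [-0.36937237 -0.08029886  0.0125203 ] 1.4083359282125651
```

arm_command(
  series=[
    {"linear": [0,0,5e-05],"turn": 0.08},
    {"linear": [0,0,0],"turn": 0},
    {"linear": [0,0,0],"turn": 0},
    {"linear": [0,0,-0.001],"turn": 0},
    {"linear": [0,0,-0.001],"turn": 0},
    {"linear": [0,0,-0.001],"turn": 0},
    {"linear": [0,0,-0.0008],"turn": 0},
    {"linear": [0,0,0],"turn": 0},
    {"linear": [0,0,0],"turn": 0},
  ],
)

```text
t: 15.05
ee_pos: [536.6, -190.6, 84.5]
orientation: [3.109, -0.437, 0.009]
ft_force: [3.7, -3.0, 6.9]
width: 33.6
grasp_force: 30.0
```

arm_command(
  series=[
    {"linear": [0.0006,0,-0.001],"turn": 0},
    {"linear": [0,0,-0.0008],"turn": 0},
    {"linear": [0,0,0],"turn": 0},
    {"linear": [0,0,0],"turn": 0},
  ],
)

```text
t: 15.45
ee_pos: [535.9, -190.1, 85.4]
orientation: [3.11, -0.437, 0.004]
ft_force: [3.8, -4.7, 4.2]
width: 33.3
grasp_force: 30.0
```

arm_command(
  series=[
    {"linear": [0.0006,0.0002,-0.0005],"turn": 0},
    {"linear": [0.0005,0.0002,-0.0004],"turn": 0},
    {"linear": [0,0,0],"turn": 0},
    {"linear": [0,0,0],"turn": 0},
  ],
)

```text
t: 15.85
ee_pos: [536.0, -190.3, 85.8]
orientation: [3.111, -0.437, 0.001]
ft_force: [5.6, -1.8, 3.3]
width: 33.9
grasp_force: 30.0
```

arm_command(
  series=[
    {"linear": [0.0007,0,-0.0003],"turn": 0},
    {"linear": [0.0007,0,-0.0002],"turn": 0},
    {"linear": [0,0,0],"turn": 0},
    {"linear": [0,0,0],"turn": 0},
  ],
)

```text
t: 16.25
ee_pos: [536.4, -190.3, 86.0]
orientation: [-3.111, 0.437, 0.002]
ft_force: [2.1, -0.1, 1.8]
width: 33.3
grasp_force: 30.0
```

arm_command(
  series=[
    {"linear": [0,0,0],"turn": 0},
    {"linear": [0,0,0],"turn": 0},
    {"linear": [0,0,0],"turn": 0},
    {"linear": [0,0,0],"turn": 0},
    {"linear": [0,0,0],"turn": 0},
    {"linear": [0,0,0],"turn": 0},
    {"linear": [0,0,0],"turn": 0},
  ],
  jaw=1,
)

```text
t: 16.95
ee_pos: [536.9, -190.6, 86.3]
orientation: [-3.111, 0.437, 0.0]
ft_force: [0.4, -0.4, 0.7]
width: 85.6
grasp_force: 0.0
```

arm_command(
  series=[
    {"linear": [0,0,-0.01],"turn": 0},
    {"linear": [0,0,-0.02],"turn": 0},
    {"linear": [0,0,-0.025],"turn": 0},
    {"linear": [0,0,-0.025],"turn": 0},
    {"linear": [0,0,-0.025],"turn": 0},
    {"linear": [0,0,-0.02],"turn": 0},
    {"linear": [0,0,0],"turn": 0},
    {"linear": [0,0,0],"turn": 0},
    {"linear": [0,0,0],"turn": 0},
  ],
)

```text
t: 17.85
ee_pos: [536.2, -190.3, 210.4]
orientation: [-3.111, 0.437, 0.003]
ft_force: [-1.1, 0.3, 0.1]
width: 87.7
grasp_force: 0.0
```

```bash
python3 - <<'E'
from h import *
o=ctrl.get_obs();print(o['ee_pos'],o['ft_force'],o['width'])
a=grab('scene','s7');b=grab('side','d7');w=grab('wrist','w7')
for d in (a,b): print(proj(d,[535.5,-189,95]))
r=lambda x:cv2.resize(x,(400,300),interpolation=3)
cv2.imwrite('pics/c7.png',np.vstack([np.hstack([r(a['frame']),r(a['frame'][140:230,190:310])]),np.hstack([r(w['frame']),r(b['frame'][240:345,280:420])])]))
E
```

```text
[ 536.24475239 -190.33885386  210.39831296] [-1.06111014  0.26260252  0.11802571] 87.68235752968968
[245.51047235 177.80800718]
[350.04318785 289.5616959 ]
```

View pics/c7.png

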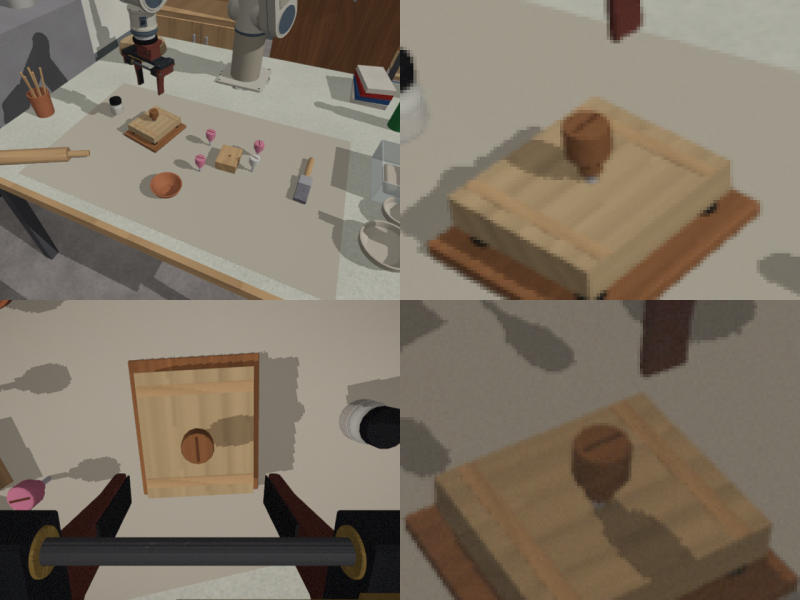

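The knob stands upright in the hole, released. In the wrist view its saw line, at about (197,448) in the composite, still lines up with the tool, so it turned the full angle. The other objects are where they were.

```bash
python3 -c "
from workcell import ctrl
print(ctrl.close_job())"
```

```text
the job is handed in; nothing more can be done
None
```

The job is handed in at about 18 s: the knob stands released and upright in the lid's hole after about 3.3 rad of clockwise turning at 15–17 N push, with about 1.9 mm of sink, which matches just over half a turn of thread. Nothing else was touched.

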